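# Fetch a tube rack from its chilled dock with the sprung hook puller

### The arm

A 6-joint arm with a two-finger parallel gripper is mounted at the origin on the work surface. World frame = base frame: x ahead of the robot, y to its left, z up, the work surface at z = 0. Lengths are in m, angles in rad, forces in N, time in s.
With the tool pointing down it reaches from about 0.325 to 0.85 m from the base axis. Payload 4.4 kg.
Tool frame: the origin (TCP) lies on the mounting face of the last link; the fingertips stand 199 mm ahead of it and the grasp point (between the pads) lies 180 mm ahead of it; z points along the fingers, x is the direction in which the jaws open and shut, and the axes are right-handed (so a half turn about z gives the same grasp; the last joint's range is limited). The gripper opens to 94 mm and grips with 3 to 60 N. Pads are 16 mm wide; open, the fingers measure 119 mm over their backs; the gripper's body (75 mm by 177 mm) begins 78 mm behind the grasp point.
Start: joints at [1.062, 0.207, 1.542, -0, 1.393, -0.15], TCP at [0.201, 0.539, 0.405] pointing down, gripper open.
Joint ranges: [-2.73, 2.73], [-0.86, 2.22], [0.23, 2.46], [-1.11, 4.25], [0.08, 2.63], [-2.82, 2.82]. Speed limits (rad/s): [2.79, 2.79, 3.14, 3.14, 3.14, 3.14].

### API

Orientations are given as a unit quaternion [x, y, z, w].
In Python, from plant import telemetry, imaging, bot gives the robot as it stands. The module is installed in compiled form; this text tells all that it offers.
- The arm moves only by the tool servo_tool, never from a script. Its argument "rows" is a list of rows, each a list of 5 numbers: the closure, from -1 (fully open) to 1 (shut), then the shift along the tool's x, y, z in cm, then the turn about the tool's z in rad. In form: [[fingers, tx, ty, tz, spin], ...]. A call has 1 to 10 rows; each row shifts and turns the commanded pose from where the row before left it, along the tool's axes as they then stand; what a row does not reach is not made up. A row lasts 1/8 s, in which the tool goes at most 62.5 mm and 10.7 degrees, less where a joint would pass 70% of its speed; a pose out of reach is approached as far as the arm can. A call with a gripper value outside its range is refused whole. The fingers move at their own pace and stop on an object; "squeeze" is the grip in N (left out, the last holds). Time passes only in rows, so rows that do not move let the fingers close. It gives the time, the measured TCP pose, the force and the opening at its end, in the units of the state.
- telemetry.state(): the state, without advancing time (a new reading comes with each control period).
- imaging.camera(name): name is "scene" or "top" or "wrist"; returns a dict with "pixels" (480x640x3 uint8, red, green, blue), "fx", "fy", "cx", "cy" (pixels), "distortion" ([k1, k2, p1, p2, k3] as OpenCV has them; the pictures are not rectified), "view" (4x4, takes a point from world to camera coordinates). Camera axes: x right, y up, looking along -z (the intrinsics and any distortion apply to the point x, -y, -z); pixel columns grow to the right and rows downward; lengths in m; the calibration is good to about 2 mm. A picture is of the moment at which its call begins. There is no depth.
- bot.finish_job(): hands the job in, once; it reports no verdict.
The state is a dict: "clock": time; "joints": joint angles; "joint_vel": joint speeds; "tau": joint torques, N m; "ee_pos": TCP position; "tcp_rot": TCP orientation; "wrist_force": force on the tool from outside, world axes, zero at the start; "torque": the same for the moment, N m; "finger_gap": finger opening in m.
Only numpy, scipy, OpenCV 4.12 (cv2) and the standard library are available. Lean on these libraries where they do the work, as an engineer would, in place of code of your own. Each camera call takes 0.05 s, during which the arm holds its last target. There are 200 camera calls.

### The job

Fetch the tube rack out of the chilled dock with the track's hook puller: press the puller's sprung plunger down so that its hook drops, slide the puller along until the hook is under the rack's cross post, and let the plunger spring fully up so that the hook catches the post while the rack is still in the dock. Then draw the rack along the track until it is fully home against the front stops, and leave it there with the hook still on the post and the plunger up. Do not touch the rack itself with the arm, and leave the other things on the bench where they are.

Things in the scene. Friction and masses are not known exactly. Their poses are not given: they have to be found in the camera images.
- track: fixed aluminium track on the bench, 350 x 112 mm, base 12 thick, two steel rails (tops 30 above the bench). Origin: centre of its underside, on the bench. Level, yaw varies; x runs along it towards the dock, z up. Two small stops at x = -63 to -55 catch the rack body's front face: the rack is then home
- dock_mouth (a point): middle of the dock's open end, 44 mm above the bench, at track x = 25. The dock is a fixed white box with a clear roof, 104 wide, over the track from here to its closed end at x = 175; its top is 80 above the bench. Axes as the track's
- post_home (a point): fixed point where the middle of the rack's post lies when the rack is home against the stops: track x = -77 mm, 38 above the bench. Axes as the track's
- puller (a joint): m, position of the puller, a steel bridge (28 mm along the track, 108 wide, top 60 above the bench) sliding along the rails; grows towards the dock, 0 to 0.17 from stop to stop; the knob's axis is at track x = -0.150 + this. About 1.5 N of friction; stays where it is left
- plunger (a joint): m, how far the puller's plunger is pressed down: 0 is up (where its spring returns it when let go), 0.014 is fully down. The spring takes about 2 N to start and 7 N fully down
- knob_center (a point): centre of the white round knob on top of the plunger: 28 mm diameter, 24 high, centre 112 above the bench when up. Below it a 10 mm rod enters a 20 mm barrel whose top is 84 above the bench. It moves down with the plunger and along the track with the puller; gripped from above, it moves both
- hook_throat (a point): centre of the hook's throat, on top of its foot; 27 mm from the knob's axis towards the dock, 33.5 above the bench when up; axes as the track's. The dark steel J hook, 8 wide, is part of the plunger: shank below the knob, foot to 40 from the knob's axis, upturned tip 4 thick, 8 high. Throat 18 long from shank to tip. Plunger 8 or more down: tip passes under the post. Up: tip stands behind the post
- post (a point): middle of the rack's cross post: level dark steel pin, 6 mm diameter, across the track, 38 above the bench, between the cheeks (28 apart) of a fork standing out 30 from the rack's front; 77 from the rack's centre. With the plunger up and the post caught, it lies within 6 of hook_throat along the track, its centre 4.5 above the foot; when drawn, it bears on the tip (6 ahead of hook_throat)
- rack_center (a point): centre (half-way up) of the loose blue tube rack, 110 x 68 x 40 mm (caps to 53), about 0.4 kg, x axis along the track towards the dock. It lies on the track between the rails, mostly inside the dock at the start, and slides along the track
- spare_rack_center (a point): bystander, to be left alone; its centre: blue 110 x 68 x 40 tube rack without fork or post, lying free on the bench away from the track
- cryobox_center (a point): bystander, to be left alone; its centre: yellow freezer box 133 x 133 x 52, beside the dock
- tip_box_center (a point): bystander, to be left alone; its centre: pale box of pipette tips 120 x 85, about 84 high
- pipette_center (a point): bystander, to be left alone; its centre: grey hand pipette lying on the bench, 235 long, 24 high, beside the track's open end
- well_plate_center (a point): bystander, to be left alone; its centre: flat pale well plate 127 x 85 x 16, beside the dock
- jar_center (a point): bystander, to be left alone; its centre: small jar, 48 diameter, 62 high, beside the track's open end
- reagent_center (a point): bystander, to be left alone; its centre: reagent bottle, 68 diameter, 130 high

How it is judged:
By the outcome, as a careful person would: the job done as asked, in the order asked, and still so for the second after the job is handed in, with the robot touching nothing.
It also fails if it takes over 48 s, if anything falls off the work surface, if the arm or the gripper's body presses on something with over 40 N, if the wrist force passes 120 N, or if a joint passes its speed limit or range.

## Working session

There is one attempt and no reset: what is moved stays moved. The work goes in short steps, Python scripts to look and compute and a tool call to move; the robot and the scene stay as the last step left them, time stands still between calls to the robot, and variables do not carry over. Pictures are saved under pics/ and viewed, about 8 in all and at most 12, crops included, and the job is handed in when it is done.

Besides the shell and the picture viewer there is one more tool, called after ">>>" as name(argument=value, ...) on one line, values as JSON. servo_tool: Moves the arm, as the interface text tells. Its arguments: {"type":"object","properties":{"rows":{"type":"array","items":{"type":"array","items":{"type":"number"}}},"squeeze":{"type":"number"}},"required":["rows"]}

```bash
mkdir -p pics; cat > h.py <<'E'
import numpy as np, cv2
from plant import telemetry, imaging, bot
def snap(n,f):
    c=imaging.camera(n); cv2.imwrite(f,cv2.cvtColor(c["pixels"],cv2.COLOR_RGB2BGR)); 
    np.savez(f[:-4]+'.npz',**{k:np.array(v) for k,v in c.items()}); return c
def load(f): return dict(np.load(f[:-4]+'.npz'))
def K(c): return np.array([[c["fx"],0,c["cx"]],[0,c["fy"],c["cy"]],[0,0,1.]],float)
def ray(c,uv):
    p=cv2.undistortPoints(np.array([[uv]],float),K(c),np.array(c["distortion"],float))[0,0]
    V=np.array(c["view"]);R=V[:3,:3];o=-R.T@V[:3,3];d=R.T@np.array([p[0],-p[1],-1]);return o,d/np.linalg.norm(d)
def atz(c,uv,z):
    o,d=ray(c,uv);return o+d*(z-o[2])/d[2]
def tri(obs):
    A=0;b=0
    for c,uv in obs:
        o,d=ray(c,uv);P=np.eye(3)-np.outer(d,d);A=A+P;b=b+P@o
    x=np.linalg.solve(A,b)
    return x,[np.linalg.norm(np.cross(x-ray(c,uv)[0],ray(c,uv)[1])) for c,uv in obs]
def proj(c,P):
    V=np.array(c["view"]);q=(V[:3,:3]@np.atleast_2d(P).T).T+V[:3,3];q=q*[1,-1,-1]
    return cv2.projectPoints(q,np.zeros(3),np.zeros(3),K(c),np.array(c["distortion"],float))[0][:,0]
E
python3 - <<'E'
from h import *
for n in("scene","top"): 
    c=snap(n,f"pics/{n}0.png");V=c["view"];print(n,c["fx"],c["distortion"],-V[:3,:3].T@V[:3,3])
snap("wrist","pics/wrist0.png")
print(telemetry.state())
E
```

```text
scene 499.88383168951475 [0.01936192 0.         0.         0.         0.        ] [ 1.00929173 -0.69755984  0.8019559 ]
top 456.16467011029124 [-0.1106637  0.         0.         0.         0.       ] [ 0.28961907 -0.0054983   1.38832042]
{'clock': 0.15, 'joints': array([ 1.06248066e+00,  2.07241140e-01,  1.54258071e+00, -2.16148021e-05,
        1.39350276e+00, -1.50509267e-01]), 'joint_vel': array([ 0.00236806, -0.00102244, -0.00372066, -0.0012719 ,  0.0005342 ,
        0.00015558]), 'tau': array([ 6.52438121e-04, -3.71318543e+01, -2.81811512e+01,  6.98046223e-02,
        3.27333575e-02, -1.00182508e-04]), 'ee_pos': array([0.201264  , 0.53834133, 0.40376905]), 'tcp_rot': array([ 8.21649502e-01,  5.69992409e-01, -7.72812341e-04,  3.90879495e-04]), 'wrist_force': array([-0.410049  ,  1.12734733,  0.24422335]), 'torque': array([-0.01848121,  0.00024752, -0.02094331]), 'finger_gap': 0.09425755164011562}
```

View pics/top0.png

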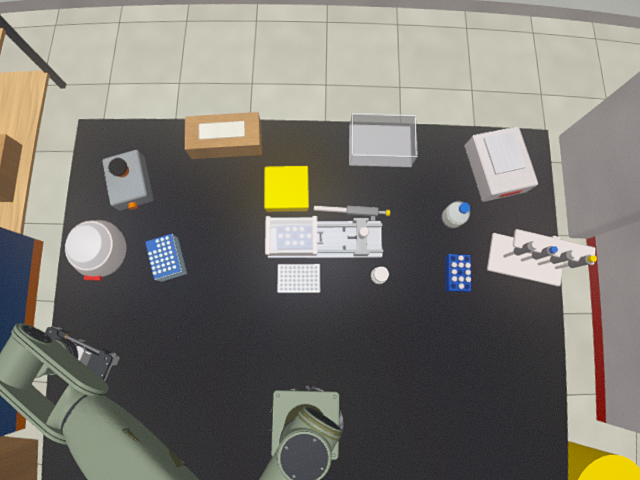

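View pics/scene0.png

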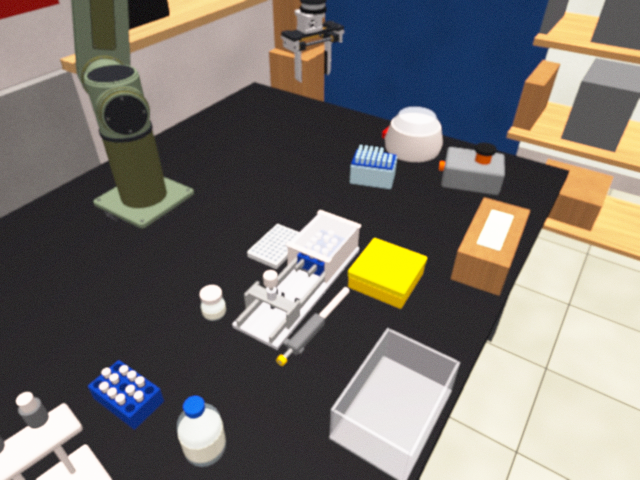

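Top: knob at about (363,231), dock mouth at about x=316, track along the image's x. Scene: knob at about (271,279). Next, magnified crops.

```bash
python3 - <<'E'
from h import *
a=cv2.imread("pics/top0.png")[205:270,255:395];b=cv2.imread("pics/scene0.png")[205:350,225:370]
cv2.imwrite("pics/tc.png",cv2.resize(a,None,fx=5.7,fy=5.7,interpolation=cv2.INTER_CUBIC))
cv2.imwrite("pics/sc.png",cv2.resize(b,(580,580),interpolation=cv2.INTER_CUBIC))
E
```

```text
(no output)
```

View pics/tc.png

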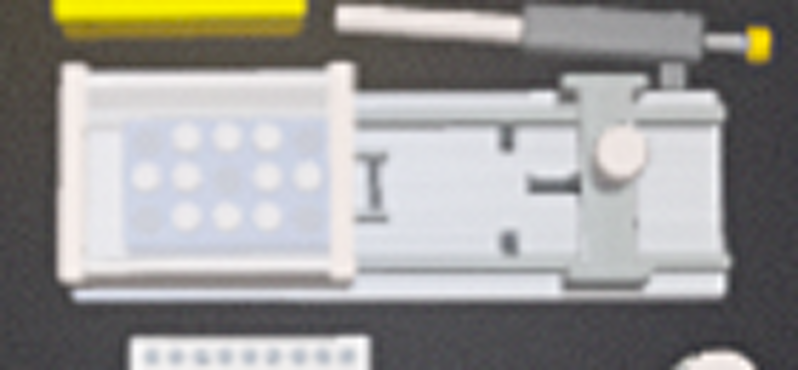

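View pics/sc.png

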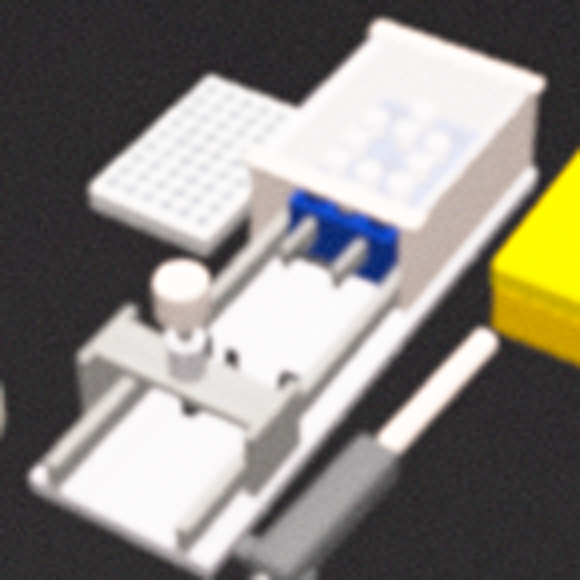

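Top crop: knob (621,153), pin (375,187), hook tip (530,184), stops (507,140)/(508,243). Scene crop: knob centre (183,294). The rack is partly out, with the post just outside the mouth.

```bash
python3 - <<'E'
from h import *
t=load("pics/top0.png");s=load("pics/scene0.png")
T=lambda u,v:((u+.5)/5.7+255-.5,(v+.5)/5.7+205-.5)
S=lambda u,v:((u+.5)/4+225-.5,(v+.5)/4+205-.5)
k,e=tri([(t,T(621,153)),(s,S(183,294))]);print("knob",k,e)
print("dock corner R-near", tri([(t,T(343,66)),(s,S(415,215))]), tri([(t,T(343,283)),(s,S(252,163))]))
for n,p,z in[("knob@.115",(621,153),.115),("post",(375,187),.038),("tip",(530,184),.04),("stopA",(507,138),.022),("stopB",(508,243),.022),
 ("baseR far",(725,95),.012),("baseR near",(727,297),.012),("baseL near",(75,297),.012),("mouthfar",(350,66),.08),("mouthnear",(350,283),.08),("bridge top L far",(565,80),.06),("bridge bot L",(568,283),.06),("bridge R",(645,283),.06)]:
    print(n,atz(t,T(*p),z).round(4))
st=telemetry.state()
from scipy.spatial.transform import Rotation as R
M=R.from_quat(st["tcp_rot"]).as_matrix();print(M.round(4),st["ee_pos"])
E
```

```text
knob [ 0.5554872  -0.15448964  0.11514872] [np.float64(0.0009506846609350278), np.float64(0.0009506846609350478)]
dock corner R-near (array([ 0.60374719, -0.01473995,  0.08538003]), [np.float64(0.0013527141380548849), np.float64(0.001352714138054961)]) (array([ 0.49463625, -0.01583447,  0.07118241]), [np.float64(0.0008237863262066618), np.float64(0.0008237863262067252)])
knob@.115 [ 0.5562 -0.1539  0.115 ]
post [ 0.5509 -0.0325  0.038 ]
tip [ 0.554  -0.1144  0.04  ]
stopA [ 0.5825 -0.1033  0.022 ]
stopB [ 0.5252 -0.1043  0.022 ]
baseR far [ 0.6114 -0.2227  0.012 ]
baseR near [ 0.5003 -0.223   0.012 ]
baseL near [0.4922 0.1264 0.012 ]
mouthfar [ 0.6062 -0.0175  0.08  ]
mouthnear [ 0.4927 -0.0199  0.08  ]
bridge top L far [ 0.6062 -0.1308  0.06  ]
bridge bot L [ 0.4984 -0.1328  0.06  ]
bridge R [ 0.4993 -0.1728  0.06  ]
[[ 3.502e-01  9.367e-01 -8.000e-04]
 [ 9.367e-01 -3.502e-01 -1.500e-03]
 [-1.700e-03 -2.000e-04 -1.000e+00]] [0.201264   0.53834133 0.40376905]
```

>>> servo_tool(rows=[[-1,0,0,0,0.17],[-1,0,0,0,0.17],[-1,0,0,0,0.17],[-1,0,0,0,0.17],[-1,0,0,0,0.17],[-1,0,0,0,0.17],[-1,0,0,0,0.17],[-1,0,0,0,0]])

```text
clock: 1.15
ee_pos: [0.2013, 0.5385, 0.4042]
tcp_rot: [1.0, 0.012, -0.0, 0.0]
wrist_force: [-0.5, 0.2, -0.0]
finger_gap: 0.0939
```

>>> servo_tool(rows=[[-1,1.5,3,0,0],[-1,2.5,5,0,0],[-1,2.5,5,0,0],[-1,2.5,5,0,0],[-1,2.5,5,0,0],[-1,2.5,5,0,0],[-1,2.5,5,0,0],[-1,2.5,5,0,0],[-1,2.5,5,0,0],[-1,2.5,5,0,0]])

```text
clock: 2.4
ee_pos: [0.4528, 0.0625, 0.4048]
tcp_rot: [1.0, 0.013, 0.0, -0.0]
wrist_force: [1.5, -0.1, 1.1]
finger_gap: 0.0939
```

```bash
cat >> h.py <<'E'
from scipy.spatial.transform import Rotation
def go(target,st=None):
    st=st or telemetry.state();M=Rotation.from_quat(st["tcp_rot"]).as_matrix()
    g=st["ee_pos"]+0.18*M[:,2]
    print("t",round(st["clock"],2),"tcp",st["ee_pos"].round(4),"grasp",g.round(4),"yaw deg",np.degrees(np.arctan2(M[1,0],M[0,0])).round(2),"tilt",M[:2,2].round(4),"F",st["wrist_force"].round(1),"gap",round(st["finger_gap"],4))
    print("shift cm",(M.T@(np.array(target)-g)*100).round(2))
E
python3 -c "
from h import *
go((.5555,-.1545,.112))"
```

```text
t 2.4 tcp [0.4528 0.0625 0.4048] grasp [0.4529 0.0625 0.2248] yaw deg 1.49 tilt [0.0006 0.0002] F [ 1.5 -0.1  1.1] gap 0.0939
shift cm [ 9.69 21.96 11.28]
```

>>> servo_tool(rows=[[-1,2.4,5.4,0,0],[-1,2.4,5.4,0,0],[-1,2.4,5.4,0,0],[-1,2.4,5.4,0,0],[-1,0,0.3,2.3,0],[-1,0,0,0,0],[-1,0,0,0,0]])

```text
clock: 3.28
ee_pos: [0.5533, -0.152, 0.3819]
tcp_rot: [1.0, 0.012, -0.0, -0.0]
wrist_force: [0.7, 0.2, 0.0]
finger_gap: 0.0939
```

```bash
python3 -c "
from h import *
c=snap('wrist','pics/w1.png');V=c['view'];print(-V[:3,:3].T@V[:3,3]);snap('top','pics/top1.png')
go((.5555,-.1545,.112));print(proj(c,[(.5555,-.1545,.112),(.5509,-.0325,.038)]))"
```

```text
[ 0.55164853 -0.07623943  0.36226639]
t 3.38 tcp [ 0.5535 -0.1518  0.3828] grasp [ 0.5538 -0.1519  0.2028] yaw deg 1.43 tilt [ 0.0015 -0.0006] F [ 0.3 -1.2  0.6] gap 0.0937
shift cm [0.15 0.26 9.08]
[[316.77920834 257.62526594]
 [314.70023252  95.20481757]]
```

View pics/w1.png

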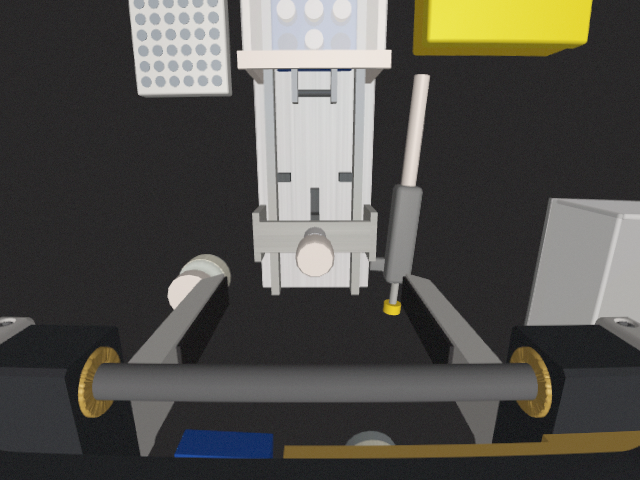

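Wrist view: knob top (315,262), pin (314,93), hook tip (315,189), stops at row 177. The knob is within about 2 mm of my prediction.

```bash
python3 - <<'E'
from h import *
c=load("pics/w1.png");s=load("pics/scene0.png")
print("knobtop",atz(c,(315,262),.124),tri([(c,(315,256)),(s,(270.6,278.4))]))
for n,p,z in[("post",(314.5,93),.038),("tip",(315,188),.0415),("stopL",(284,177),.022),("stopR",(345,177),.022),("end",(315,288),.012),("mouth",(315,68),.075),("railL",(276,292),.03),("railL2",(270,72),.03)]: print(n,atz(c,p,z).round(4))
E
```

```text
knobtop [ 0.55415318 -0.15399804  0.124     ] (array([ 0.55399791, -0.15328406,  0.11233765]), [np.float64(0.00018662326898734872), np.float64(0.00018662326898718126)])
post [ 0.5507 -0.0307  0.038 ]
tip [ 0.5532 -0.1112  0.0415]
stopL [ 0.5238 -0.1038  0.022 ]
stopR [ 0.5814 -0.1023  0.022 ]
end [ 0.5561 -0.2194  0.012 ]
mouth [ 0.5507 -0.0183  0.075 ]
railL [ 0.5168 -0.2173  0.03  ]
railL2 [ 0.5118 -0.0134  0.03  ]
```

>>> servo_tool(rows=[[-1,0,0.15,2,0],[-1,0,0,3,0],[-1,0,0,2.5,0],[-1,0,0,1.4,0],[-1,0,0,0,0],[1,0,0,0,0],[1,0,0,0,0],[1,0,0,0,0],[1,0,0,0,0],[1,0,0,0,0]], squeeze=30)

```text
clock: 4.62
ee_pos: [0.5534, -0.154, 0.2927]
tcp_rot: [1.0, 0.011, 0.0, 0.0]
wrist_force: [0.2, -0.1, 0.1]
finger_gap: 0.0473
```

```bash
python3 -c "
from h import *
go((.554,-.1535,.1))"
```

```text
t 4.62 tcp [ 0.5534 -0.154   0.2927] grasp [ 0.5534 -0.154   0.1127] yaw deg 1.32 tilt [ 0.0001 -0.0001] F [ 0.2 -0.1  0.1] gap 0.0473
shift cm [ 0.06 -0.05  1.27]
```

Still closing; finish the grip, then press 12 mm.

>>> servo_tool(rows=[[1,0,0,0,0],[1,0,0,0,0],[1,0,0,0,0],[1,0,0,0,0],[1,0,0,0,0]])

```text
clock: 5.25
ee_pos: [0.5534, -0.154, 0.2926]
tcp_rot: [1.0, 0.011, -0.0, -0.0]
wrist_force: [-0.3, -0.6, 0.2]
finger_gap: 0.0273
```

>>> servo_tool(rows=[[1,0,0,0.4,0],[1,0,0,0.4,0],[1,0,0,0.4,0],[1,0,0,0,0],[1,0,0,0,0]])

```text
clock: 5.88
ee_pos: [0.5534, -0.154, 0.281]
tcp_rot: [1.0, 0.012, -0.0, 0.0]
wrist_force: [-2.1, 1.1, 5.4]
finger_gap: 0.027
```

```bash
python3 -c "
from h import *
go((.554,-.1535,.1))"
```

```text
t 5.88 tcp [ 0.5534 -0.154   0.281 ] grasp [ 0.5534 -0.154   0.101 ] yaw deg 1.32 tilt [-0.0001 -0.    ] F [-2.1  1.1  5.4] gap 0.027
shift cm [ 0.06 -0.05  0.1 ]
```

>>> servo_tool(rows=[[1,0,-0.6,0,0],[1,0,-1.2,0,0],[1,0,-1.2,0,0],[1,0,-1.2,0,0],[1,0,-1.2,0,0],[1,0,-1.2,0,0],[1,0,-1.2,0,0],[1,0,-1.0,0,0],[1,0,-0.6,0,0],[1,0,0,0,0]])

```text
clock: 7.12
ee_pos: [0.5509, -0.0597, 0.2808]
tcp_rot: [1.0, 0.012, -0.001, 0.0]
wrist_force: [-3.3, 1.2, 5.6]
finger_gap: 0.0268
```

```bash
python3 - <<'E'
from h import *
go((.5516,-.0595,.1))
out=[]
c=snap("wrist","pics/w2.png");t=snap("top","pics/top2.png");s=snap("scene","pics/scene2.png")
P=np.array([.551,-.031,.038])
ims=[]
for f,c,h in(("w2",c,70),("top2",t,26),("scene2",s,40)):
    u,v=proj(c,P)[0].round().astype(int);print(f,u,v)
    im=cv2.imread(f"pics/{f}.png");im=cv2.copyMakeBorder(im,100,100,100,100,cv2.BORDER_CONSTANT)[v+100-h:v+100+h,u+100-h:u+100+h]
    ims.append(cv2.resize(im,(265,265) if f=="top2" else (265,265),interpolation=cv2.INTER_CUBIC))
cv2.imwrite("pics/c2.png",np.hstack(ims))
E
```

```text
t 7.12 tcp [ 0.5509 -0.0597  0.2808] grasp [ 0.5507 -0.0597  0.1008] yaw deg 1.35 tilt [-0.0013 -0.    ] F [-3.3  1.2  5.6] gap 0.0268
shift cm [ 0.09 -0.02  0.08]
w2 315 223
top2 320 237
scene2 305 270
```

View pics/c2.png

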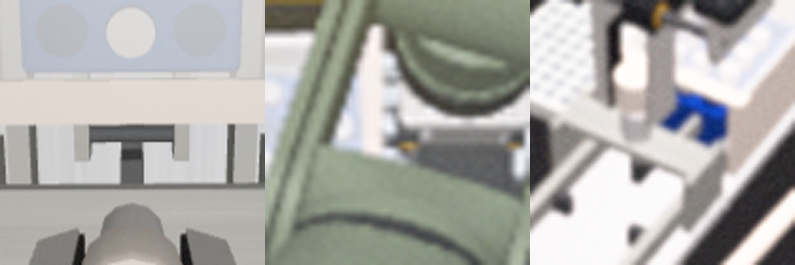

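Wrist crop: the pin sits at full-image (314,223), exactly where predicted, so it has not moved. The hook passes under it, and the tip is hidden behind the dock's edge. Next I raise the knob slowly and watch the force.

>>> servo_tool(rows=[[1,0,0,-0.3,0],[1,0,0,-0.3,0],[1,0,0,0,0]])

```text
clock: 7.65
ee_pos: [0.5509, -0.0598, 0.2865]
tcp_rot: [1.0, 0.012, -0.001, -0.0]
wrist_force: [-4.4, 0.6, 3.6]
finger_gap: 0.0274
```

>>> servo_tool(rows=[[1,0,0,-0.3,0],[1,0,0,-0.25,0],[1,0,0,0,0],[1,0,0,0,0]])

```text
clock: 8.15
ee_pos: [0.551, -0.06, 0.2918]
tcp_rot: [1.0, 0.011, -0.001, -0.0]
wrist_force: [-4.4, 2.1, 1.9]
finger_gap: 0.027
```

>>> servo_tool(rows=[[0,0,0,0,0],[0,0,0,0,0],[0,0,0,0,0],[0,0,0,0,0],[0,0,0,0,0]])

```text
clock: 8.78
ee_pos: [0.5513, -0.0601, 0.2922]
tcp_rot: [1.0, 0.011, 0.0, 0.0]
wrist_force: [-0.3, -0.3, 0.3]
finger_gap: 0.0471
```

```bash
python3 - <<'E'
from h import *
go((.5512,-.0597,.112))
c=snap("wrist","pics/w3.png");s=snap("scene","pics/scene3.png")
ims=[cv2.resize(cv2.imread("pics/w3.png")[120:420,180:460],(400,430)),cv2.resize(cv2.imread("pics/scene3.png")[205:335,245:365],(397,430),interpolation=cv2.INTER_CUBIC)]
cv2.imwrite("pics/c3.png",np.hstack(ims))
k=np.array([.5512,-.0595,0])
print(proj(c,[k+[0,0,.124],k+[0,0,.112]]),proj(s,[k+[0,0,.124],k+[0,0,.112]]))
E
```

```text
t 8.78 tcp [ 0.5513 -0.0601  0.2922] grasp [ 0.5514 -0.0601  0.1122] yaw deg 1.32 tilt [ 0.0004 -0.0002] F [-0.3 -0.3  0.3] gap 0.0471
shift cm [-0.02 -0.04  0.02]
[[313.16403458 317.24961344]
 [313.22501631 305.9944832 ]] [[296.45713399 247.28410509]
 [296.58741039 251.62976665]]
```

View pics/c3.png

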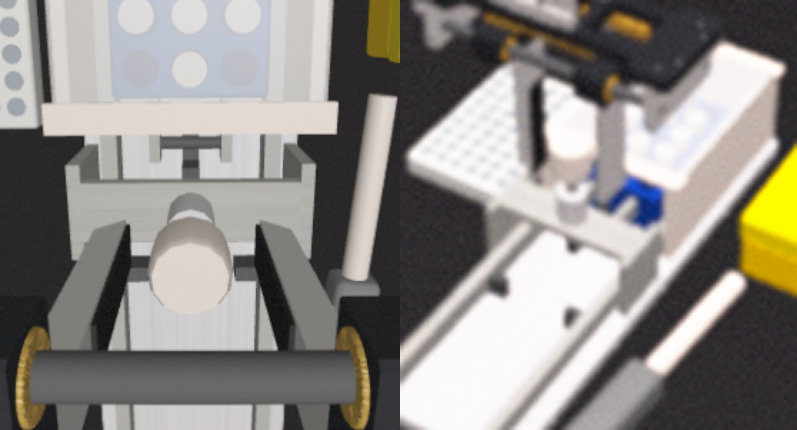

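The knob's top is at about (313,315) against a predicted 317 for fully up, and the fork and pin have not moved. Regrip and draw.

>>> servo_tool(rows=[[1,0,0,0,0],[1,0,0,0,0],[1,0,0,0,0],[1,0,0,0,0],[1,0,0,0,0],[1,0,0,0,0]])

```text
clock: 9.62
ee_pos: [0.5509, -0.06, 0.292]
tcp_rot: [1.0, 0.012, -0.001, -0.0]
wrist_force: [-2.8, -0.5, 1.8]
finger_gap: 0.027
```

>>> servo_tool(rows=[[1,0,0.3,0,0],[1,0,0.3,0,0],[1,0,0.3,0,0],[1,0,0.3,0,0],[1,0,0.5,0,0],[1,0,0.8,0,0],[1,0,0.8,0,0],[1,0,0.8,0,0],[1,0,0.8,0,0],[1,0,0,0,0]])

```text
clock: 10.88
ee_pos: [0.5522, -0.1094, 0.292]
tcp_rot: [1.0, 0.011, -0.0, 0.0]
wrist_force: [-3.8, 0.6, 0.9]
finger_gap: 0.027
```

```bash
python3 - <<'E'
from h import *
go((.554,-.1535,.112))
snap("wrist","pics/w4.png");cv2.imwrite("pics/c4.png",cv2.imread("pics/w4.png")[0:420,150:490])
E
```

```text
t 10.88 tcp [ 0.5522 -0.1094  0.292 ] grasp [ 0.5521 -0.1095  0.112 ] yaw deg 1.28 tilt [-0.0005 -0.0002] F [-3.8  0.6  0.9] gap 0.027
shift cm [ 0.09  4.41 -0.  ]
```

View pics/c4.png

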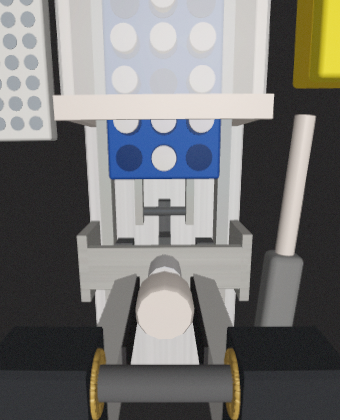

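The rack is following: its front is out of the mouth, with the tip (row ~203) behind the pin (row ~211). Continue.

>>> servo_tool(rows=[[1,0,0.5,0,0],[1,0,0.8,0,0],[1,0,0.8,0,0],[1,0,0.8,0,0],[1,0,0.6,0,0],[1,0,0.3,0,0],[1,0,0.2,0,0],[1,0,0,0,0]])

```text
clock: 11.92
ee_pos: [0.5533, -0.1493, 0.2921]
tcp_rot: [1.0, 0.012, 0.0, 0.0]
wrist_force: [-3.1, 1.4, -0.4]
finger_gap: 0.0271
```

>>> servo_tool(rows=[[1,0,0.1,0,0],[1,0,0.1,0,0],[1,0,0,0,0]])

```text
clock: 12.3
ee_pos: [0.5533, -0.151, 0.2921]
tcp_rot: [1.0, 0.012, -0.0, -0.0]
wrist_force: [-2.8, 3.0, 0.1]
finger_gap: 0.0274
```

>>> servo_tool(rows=[[1,0,0.1,0,0],[1,0,0.1,0,0],[1,0,0,0,0]])

```text
clock: 12.68
ee_pos: [0.5534, -0.1531, 0.2921]
tcp_rot: [1.0, 0.011, -0.0, 0.0]
wrist_force: [-3.5, 3.7, -0.7]
finger_gap: 0.0271
```

>>> servo_tool(rows=[[1,0,0.1,0,0],[1,0,0,0,0]])

```text
clock: 12.92
ee_pos: [0.5534, -0.1541, 0.2921]
tcp_rot: [1.0, 0.011, 0.0, 0.0]
wrist_force: [-3.0, 3.0, 0.2]
finger_gap: 0.027
```

>>> servo_tool(rows=[[1,0,0.1,0,0],[1,0,0,0,0]])

```text
clock: 13.18
ee_pos: [0.5534, -0.1551, 0.2921]
tcp_rot: [1.0, 0.011, 0.0, 0.0]
wrist_force: [-3.0, 3.5, 0.5]
finger_gap: 0.027
```

>>> servo_tool(rows=[[1,0,0.1,0,0],[1,0,0,0,0]])

```text
clock: 13.42
ee_pos: [0.5535, -0.1561, 0.2921]
tcp_rot: [1.0, 0.011, 0.0, 0.0]
wrist_force: [-2.5, 3.0, 0.1]
finger_gap: 0.0269
```

```bash
python3 - <<'E'
from h import *
go((.554,-.1535,.112))
snap("wrist","pics/w5.png");cv2.imwrite("pics/c5.png",cv2.resize(cv2.imread("pics/w5.png")[70:290,220:410],None,fx=2.7,fy=2.7,interpolation=cv2.INTER_CUBIC))
E
```

```text
t 13.43 tcp [ 0.5535 -0.1561  0.2921] grasp [ 0.5535 -0.1561  0.1121] yaw deg 1.31 tilt [ 0.     -0.0001] F [-2.5  3.   0.1] gap 0.0269
shift cm [ 0.06 -0.26  0.01]
```

View pics/c5.png

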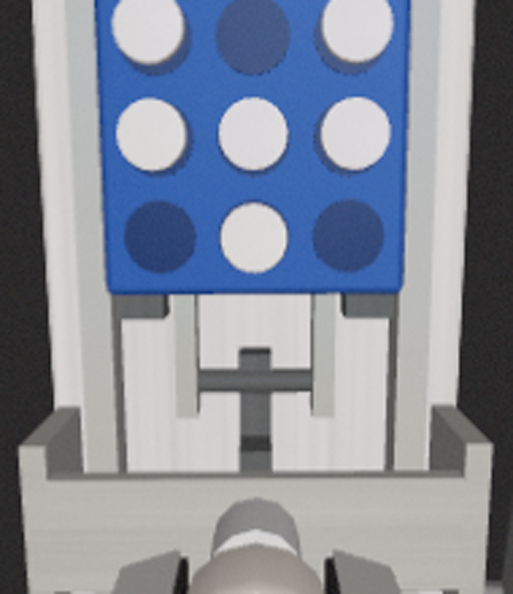

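The stops are at the rack's front, the hook is under the pin and the tip is behind it. There is no contact rise yet, so I keep creeping.

>>> servo_tool(rows=[[1,0,0.1,0,0],[1,0,0,0,0]])

```text
clock: 13.72
ee_pos: [0.5535, -0.1566, 0.2921]
tcp_rot: [1.0, 0.011, 0.0, -0.001]
wrist_force: [-2.8, 4.2, 0.9]
finger_gap: 0.0271
```

>>> servo_tool(rows=[[1,0,0.1,0,0],[1,0,0,0,0]])

```text
clock: 13.98
ee_pos: [0.5535, -0.157, 0.2921]
tcp_rot: [1.0, 0.011, -0.0, -0.001]
wrist_force: [-2.1, 7.1, 1.4]
finger_gap: 0.0271
```

```bash
python3 - <<'E'
from h import *
c=load("pics/w5.png")
o=np.array([.552,-.044]);d=np.array([-.0235,1])
for n,p,z in[("pin",(314.4,210.7),.038),("rackfront top",(314.4,70+292/2.7),.052),("stop near",(314,70+317/2.7),.022)]:
    q=atz(c,p,z);print(n,q.round(4),"track x",((q[:2]-o)@d).round(4))
go((.554,-.1535,.112))
E
```

```text
pin [ 0.5531 -0.1211  0.038 ] track x -0.0772
rackfront top [ 0.5525 -0.0985  0.052 ] track x -0.0545
stop near [ 0.5525 -0.1074  0.022 ] track x -0.0634
t 13.97 tcp [ 0.5535 -0.157   0.2921] grasp [ 0.5535 -0.1565  0.1121] yaw deg 1.31 tilt [-0.0002  0.0029] F [-2.1  7.1  1.4] gap 0.0271
shift cm [ 0.06 -0.3   0.01]
```

Contact reached: the force is rising, movement has stalled, and the pin is at track x ≈ −77 mm. One more light push to confirm, then release and rise.

>>> servo_tool(rows=[[1,0,0.1,0,0],[1,0,0,0,0],[1,0,0,0,0]])

```text
clock: 14.35
ee_pos: [0.5535, -0.1574, 0.292]
tcp_rot: [1.0, 0.012, -0.0, -0.002]
wrist_force: [-2.9, 9.6, 1.3]
finger_gap: 0.0268
```

>>> servo_tool(rows=[[1,0,-0.15,0,0],[1,0,0,0,0],[-1,0,0,0,0],[-1,0,0,0,0],[-1,0,0,0,0],[-1,0,0,0,0],[-1,0,0,0,0],[-1,0,0,0,0],[-1,0,0,0,0],[-1,0,0,0,0]])

```text
clock: 15.6
ee_pos: [0.5535, -0.1575, 0.2921]
tcp_rot: [1.0, 0.012, -0.0, 0.0]
wrist_force: [0.5, -0.8, -0.3]
finger_gap: 0.0941
```

>>> servo_tool(rows=[[-1,0,0,-1,0],[-1,0,0,-2,0],[-1,0,0,-3,0],[-1,0,0,-3,0],[-1,0,0,-2,0],[-1,0,0,0,0],[-1,0,0,0,0]])

```text
clock: 16.48
ee_pos: [0.5532, -0.1574, 0.4015]
tcp_rot: [1.0, 0.011, -0.0, -0.0]
wrist_force: [0.1, 0.3, -0.1]
finger_gap: 0.0937
```

```bash
python3 - <<'E'
from h import *
go((.554,-.1535,.112))
c=snap("wrist","pics/w6.png");s=snap("scene","pics/scene6.png")
ims=[cv2.resize(cv2.imread("pics/w6.png")[70:310,190:450],(465,430)),cv2.resize(cv2.imread("pics/scene6.png")[215:345,220:320],(331,430),interpolation=cv2.INTER_CUBIC)]
cv2.imwrite("pics/c6.png",np.hstack(ims))
E
```

```text
t 16.48 tcp [ 0.5532 -0.1574  0.4015] grasp [ 0.553  -0.1573  0.2215] yaw deg 1.32 tilt [-0.001   0.0004] F [ 0.1  0.3 -0.1] gap 0.0937
shift cm [ 0.12 -0.37 10.95]
```

View pics/c6.png

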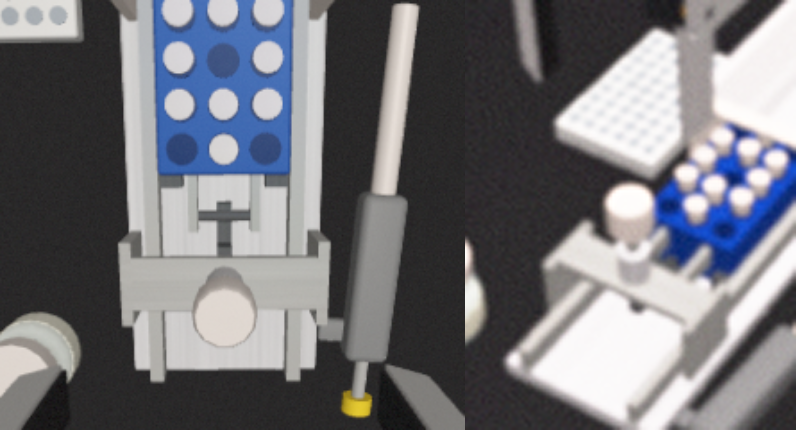

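```bash
python3 - <<'E'
from h import *
c=load("pics/w6.png");s=load("pics/scene6.png")
L=lambda u,v:(u/1.788+190,v/1.7917+70)
o=np.array([.552,-.044]);d=np.array([-.0235,1])
for n,p,z in[("pin",(223,215),.038),("rackfront top",(223,174),.052),("stop near",(170,186),.022),("stop near",(277,186),.022),("tip back",(223,203),.0415),("knob top",(225,314),.124)]:
    q=atz(c,L(*p),z);print(n,q.round(4),"track x",((q[:2]-o)@d).round(4))
print(tri([(c,L(225,305)),(s,((630-465)/3.31+220,213/3.31+215))]))
a=cv2.imread("pics/scene0.png").astype(int);b=cv2.imread("pics/scene6.png").astype(int)
D=(abs(a-b).max(2)>60).astype(np.uint8);n,_,st,_=cv2.connectedComponentsWithStats(cv2.dilate(D,np.ones((3,3))));print([list(map(int,r)) for r in st[1:] if r[4]>40])
E
```

```text
pin [ 0.5528 -0.121   0.038 ] track x -0.0771
rackfront top [ 0.5522 -0.0987  0.052 ] track x -0.0547
stop near [ 0.5229 -0.1075  0.022 ] track x -0.0628
stop near [ 0.5825 -0.106   0.022 ] track x -0.0628
tip back [ 0.5526 -0.1143  0.0415] track x -0.0703
knob top [ 0.5543 -0.1525  0.124 ] track x -0.1086
(array([ 0.5532903 , -0.15323037,  0.10915447]), [np.float64(0.0013104400909781195), np.float64(0.0013104400909781796)])
[[71, 0, 60, 133, 3782], [147, 0, 199, 146, 14779], [94, 59, 13, 7, 60], [104, 95, 43, 40, 1318], [239, 149, 40, 12, 268], [226, 152, 43, 40, 877], [270, 163, 9, 19, 152], [207, 180, 14, 20, 165], [223, 182, 52, 58, 714], [274, 185, 19, 11, 149], [283, 194, 34, 62, 786], [268, 252, 54, 49, 1520]]
```

```bash
python3 - <<'E'
from h import *
s0=cv2.imread("pics/scene0.png");s=cv2.imread("pics/scene6.png");c=load("pics/scene6.png")
tm=s0[268:304,260:284]
r=cv2.matchTemplate(cv2.resize(s[255:320,245:300],None,fx=8,fy=8,interpolation=cv2.INTER_CUBIC),cv2.resize(tm,None,fx=8,fy=8,interpolation=cv2.INTER_CUBIC),cv2.TM_CCOEFF_NORMED)
m=cv2.minMaxLoc(r);print("knob+barrel shift px",np.array(m[3])/8+[245,255]-[260,268],m[1])
k=np.array([.5540,-.1535,.112])
for dy in(0,-.003): 
  for dz in (0,-.005): print(dy,dz,proj(c,k+[0,dy,dz])-proj(c,k))
w=load("pics/w6.png")
for y in(-.1525,-.1555): print(proj(w,[(.554,y,.124)]))
g=cv2.cvtColor(cv2.imread("pics/w6.png"),cv2.COLOR_BGR2GRAY);print(g[205:270:1,316])
E
```

```text
knob+barrel shift px [-1.25   0.375] 0.7827512621879578
0 0 [[0. 0.]]
0 -0.005 [[0.14260322 1.81384592]]
-0.003 0 [[-0.91827938  0.89897815]]
-0.003 -0.005 [[-0.77236856  2.71340315]]
[[315.3974242  245.20918444]]
[[315.29972802 249.0481646 ]]
[ 73  59  65  90  97  98  98 100 113 166 181 180 183 174 147 135 134 137
 138 136 139 143 146 147 158 172 189 212 218 217 217 216 218 217 216 217
 218 218 217 217 217 217 218 217 217 216 217 218 216 217 217 216 217 217
 217 215 216 217 182 197 205 204 206 204 203]
```

```bash
python3 -c "
from plant import bot;print(bot.finish_job())"
```

```text
the job is handed in; nothing more can be done
None
```

I fetched the rack with the puller and handed the job in at about 16.5 s of the 48 s allowed. I gripped the knob, pressed it about 12 mm, slid the puller 94 mm until the hook was under the post, and let the plunger spring up with the rack still in the dock. Then I drew the rack until it bore on the front stops, where the pull rose to about 10 N. Finally I released the knob and raised the arm 110 mm clear.

**Last checks**
- **Rack home:** the pin measured at track x = −77.1 mm (home is −77). The rack's front is at −54.7 mm (stops end at −55).
- **Hook:** it is still on the post, with the tip behind the pin in the final picture.
- **Plunger:** the first coarse two-view estimate of the knob's height gave 109 mm instead of 112. A template match against the starting image showed no drop within about 1–2 mm, so I take it to be up.
- **Other things on the bench:** my image comparison showed changes only around the arm, the track and the rack. The rough test covered only the scene view.

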